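Mark the blank with the spring punch

TASK

Take the spring punch off its leaning rest, stand it upright on the square wooden blank with its foot centred where the pencilled diagonals cross, and let go of it. Push its spring head straight down to the stop and hold it there for half a second, then let the head rise, take the punch again and set it down upright in the open plywood box, without dropping it. Leave the blank and the other things on the bench where they are, and let go at the end.

Things in the scene. Friction and masses are not known exactly. Their poses are not given: they have to be found in the camera images.
- punch_center (a point): On the axis of the spring punch, 65 mm from its foot's underside; z points from foot to head. Steel, round, 145 mm long, 0.43 kg. Foot disc 52 mm across, 11 mm thick; barrel 30 mm across, from 11 to 118 mm. At the start it leans at 45 degrees, foot low and nearer the robot. Barrel sides are free: fingers reaching straight down take it across the barrel about 50 mm from the foot's underside.
- punch_foot (a point): Centre of the underside of the punch's foot; z along the punch's axis towards the head.
- head_top (a point): Centre of the top of the punch's spring head, a black disc 34 mm across and 13 mm thick on a 12 mm rod; this top lies 145 mm from the foot's underside when the head is up. The standing punch can be lifted by this head from above.
- punch_head (a joint): How far the head is pressed in, m: 0 up, 0.012 at the stop. The spring needs about 5 N to start and 12 N at the stop, and brings the head up again.
- rest: The fixed plywood rest of the punch: base 160 x 70 x 8 mm with a leaning narrow V rail (27 mm wide, thus narrower than the barrel) under the barrel and a small end plate under the foot. Origin: centre of the base's underside; x is the horizontal direction in which the punch leans (head side).
- blank_top (a point): Centre of the top of the square wooden blank, where two pencil diagonals cross. The blank is loose, 90 x 90 x 40 mm, 0.6 kg, lying flat; its sides are along x and y.
- disc: Bystander: a round wooden blank of the same wood without pencil lines, 90 mm in diameter, 38 mm high. Origin at the centre of its underside.
- box: Fixed open plywood box, 130 x 130 mm outside, 75 mm high, walls 8 mm (inside 114 x 114 mm). Origin at the centre of its underside, z up, sides along x and y.
- box_in (a point): Centre of the box's inner floor, on which the punch's foot is to stand; anywhere inside will do.
- tin: Bystander: a closed metal tin, 64 mm in diameter, 75 mm high. Origin at the centre of its underside.
- sander: Bystander: a cork sanding block 100 x 60 x 35 mm. Origin at the centre of its underside.
- punch: The same punch, given by its foot end: origin at the centre of the foot's underside, z along its axis towards the head.
Not all that is in view belongs to the job. What is shaped like the box but green is not meant. Leave any pink look-alike of the part that bears blank_top alone.

How it is judged:
By the outcome, as a careful person would: the job done as asked, in the order asked, and still so for the second after the job is handed in, with the robot touching nothing.
It also fails if it takes over 69 s, if anything falls off the work surface, if the arm or the gripper's body presses on something with over 40 N, if the wrist force passes 120 N, or if a joint passes its speed limit or range.

ROBOT

A 6-joint arm with a two-finger parallel gripper is mounted at the origin on the work surface. World frame = base frame: x ahead of the robot, y to its left, z up, the work surface at z = 0. Lengths are in m, angles in rad, forces in N, time in s.
With the tool pointing down it reaches from about 0.25 to 0.85 m from the base axis. Payload 12.5 kg.
Tool frame: the origin (TCP) lies at the very end of the fingers, on their centre line; the grasp point (between the pads) lies 19 mm behind it; z points along the fingers, y is the direction in which the jaws open and shut (so a half turn about z gives the same grasp; the last joint's range is limited). The gripper opens to 93 mm and grips with 3 to 60 N. Pads are 15 mm wide; open, the fingers measure 128 mm over their backs; the gripper's body (75 mm by 188 mm) begins 65 mm behind the grasp point.
Start: joints at [1.059, 0.351, 1.652, -0, 1.139, -0.085], TCP at [0.228, 0.501, 0.219] pointing down, gripper open.
Joint ranges: [-2.75, 2.75], [-0.79, 2.1], [0.01, 2.65], [-1.57, 4.71], [0.07, 3.14], [-2.87, 2.87]. Speed limits (rad/s): [2.22, 2.22, 2.79, 3.14, 3.14, 3.14].

INTERFACE

Orientations are given as a 3x3 rotation matrix whose columns are the frame's x, y, z axes.
In Python, from station import robot, viewer gives the robot as it stands. Calls block until the motion is done:
- robot.movep(position, orientation): joint-space move of the TCP to a pose.
- robot.move_straight(position, ori=None, feed=0.15, contact_N=None): straight line of the TCP; ori=None keeps the orientation; feed is the mean speed in m/s. With contact_N (N) it stops when the force on the tool has changed by that much, and returns True; else False.
- robot.move_j(angles): joint-space move.
- robot.open_jaws() and robot.close_gripper(strength=None): open the fingers fully, or close them until they stop; strength is the grip in N (None keeps the last).
- robot.pause(seconds).
- robot.inverse_kinematics(position, orientation): joint angles nearest the present ones, or None.
- viewer.capture(name): name is "side" or "top" or "wrist"; returns a dict with "color" (384x512x3 uint8, red, green, blue), "range_z" (384x512 float32, m along the optical axis (not along the pixel's ray), 0 where there is no reading), "intrinsics" (3x3 intrinsics, pixels), "R" (3x3) and "t" (3): a world point X has camera coordinates R X + t; the wrist camera has in their place "mount" (4x4, takes a point from camera to tool coordinates, whose origin is the TCP and whose axes are the flange's). Camera axes: x right, y down, z forward; pixel columns grow to the right and rows downward; lengths in m; the calibration is good to about 2 mm. A picture is of the moment at which its call begins: read the wrist's pose just before it.
A pose or a line that the arm cannot do raises robot.IKError and nothing moves.
- robot.hand_in(): hands the job in, once; it reports no verdict.
Readings, each from a call of its own:
- robot.read_time_s(): time.
- robot.read_qpos(): joint angles.
- robot.read_qvel(): joint speeds.
- robot.read_joint_torque(): joint torques, N m.
- robot.read_ee_pos(): TCP position.
- robot.read_ee_rot(): TCP orientation.
- robot.read_wrist_force(): force on the tool from outside, world axes, zero at the start.
- robot.read_moment(): the same for the moment, N m.
- robot.read_opening(): opening from 0.0 (shut) to 1.0 (fully open).
Only numpy, scipy, OpenCV 4.12 (cv2) and the standard library are available. Lean on these libraries where they do the work, as an engineer would, in place of code of your own. Each camera call takes 0.05 s, during which the arm holds its last target.

## Working session

There is one attempt and no reset: what is moved stays moved. The work goes in short steps, each a Python script; the robot and the scene stay as the last script left them, time stands still between calls to the robot, and variables do not carry over. Pictures are saved under pics/ and viewed, and the job is handed in when it is done.

```bash
ls; mkdir -p pics; python3 - <<'E'
from station import robot, viewer
import cv2,numpy as np,pickle
for n in ["side","top"]:
    c=viewer.capture(n); pickle.dump(c,open(n+".pkl","wb"))
    cv2.imwrite(f"pics/{n}0.png",cv2.cvtColor(c["color"],cv2.COLOR_RGB2BGR))
    print(n,c["intrinsics"],c["R"],c["t"],c["range_z"].min(),c["range_z"].max())
print(robot.read_time_s(),robot.read_ee_pos(),robot.read_ee_rot())
E
```

```text
pics
side [[437.60662649   0.         253.74984301]
 [  0.         437.60662649 191.25703726]
 [  0.           0.           1.        ]] [[-0.97616521 -0.21649989 -0.01514218]
 [-0.15038077  0.72504976 -0.67207773]
 [ 0.15648359 -0.6537818  -0.74032577]] [0.52612938 0.13726539 0.95299374] 0.0 2.5677676
top [[457.57385481   0.         251.09870517]
 [  0.         457.57385481 186.98424703]
 [  0.           0.           1.        ]] [[ 0.01900006 -0.99959331 -0.02126511]
 [-0.99862609 -0.01793422 -0.04923724]
 [ 0.04883584  0.0221714  -0.99856071]] [0.01211446 0.53910138 1.2437954 ] 0.0 2.1006694
0.1 [0.2275096  0.50041341 0.21816179] [[-9.10280700e-01  4.13991264e-01 -5.28521142e-04]
 [ 4.13991586e-01  9.10280274e-01 -8.88127733e-04]
 [ 1.13425247e-04 -1.02724884e-03 -9.99999466e-01]]
```

View pics/side0.png

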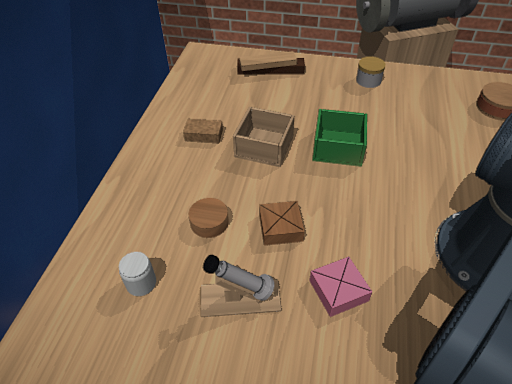

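View pics/top0.png

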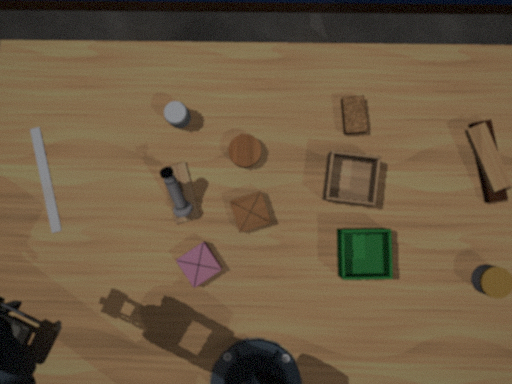

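Side view: the punch leans at (240,278) on its rest. The candidates for the blank are the brown square with diagonals at (282,222), the pink one at (340,285) and the round one at (208,217). For the box they are the plywood one at (265,137) and the green one at (341,137). The brown square and the plywood box fit the description. I'll confirm this in enlarged crops and measure.

```bash
cat > h.py <<'E'
import cv2,numpy as np,pickle
def load(n): return pickle.load(open(n+".pkl","rb"))
def ray(c,u,v):
    d=np.linalg.inv(c["intrinsics"])@np.array([u,v,1.]); R=np.array(c["R"]);t=np.array(c["t"])
    return -R.T@t, R.T@d
def onplane(c,u,v,z):
    o,d=ray(c,u,v); return o+d*(z-o[2])/d[2]
def cloud(c):
    Z=c["range_z"].astype(float);h,w=Z.shape
    u,v=np.meshgrid(np.arange(w),np.arange(h))
    P=np.stack([u,v,np.ones_like(u)],-1)@np.linalg.inv(c["intrinsics"]).T*Z[...,None]
    return (P-np.array(c["t"]))@np.array(c["R"])
E
python3 - <<'E'
from h import *
t=load("top");s=load("side")
a=cv2.resize(t["color"][130:290,140:400],None,fx=3,fy=3,interpolation=cv2.INTER_CUBIC)
cv2.imwrite("pics/topc.png",cv2.cvtColor(cv2.convertScaleAbs(a,alpha=1.6),cv2.COLOR_RGB2BGR))
a=cv2.resize(s["color"][190:330,180:380],None,fx=4,fy=4,interpolation=cv2.INTER_CUBIC)
cv2.imwrite("pics/sidec.png",cv2.cvtColor(a,cv2.COLOR_RGB2BGR))
for n,c in(("top",t),("side",s)):
    C=cloud(c)
    for nm,uv in dict(top=dict(table=(300,120),blank=(252,212),box=(352,179),disc=(245,151),green=(365,250),barrel=(176,190)),side=dict(blank=(282,222),box=(262,137),disc=(208,214),table=(150,200),barrel=(238,276)))[n].items():
        print(n,nm,C[uv[1],uv[0]].round(4))
E
```

```text
top table [ 0.7295 -0.1107 -0.0024]
top blank [0.4704 0.0178 0.0417]
top box [ 0.5661 -0.2552  0.006 ]
top disc [0.635  0.0399 0.0361]
top green [ 0.3728 -0.2912  0.0098]
top barrel [0.5231 0.2118 0.1052]
side blank [0.4656 0.0385 0.0401]
side box [ 0.5754 -0.2704  0.0078]
side disc [0.6343 0.0475 0.0367]
side table [ 0.7995  0.0045 -0.0018]
side barrel [0.5163 0.2293 0.1035]
```

View pics/topc.png

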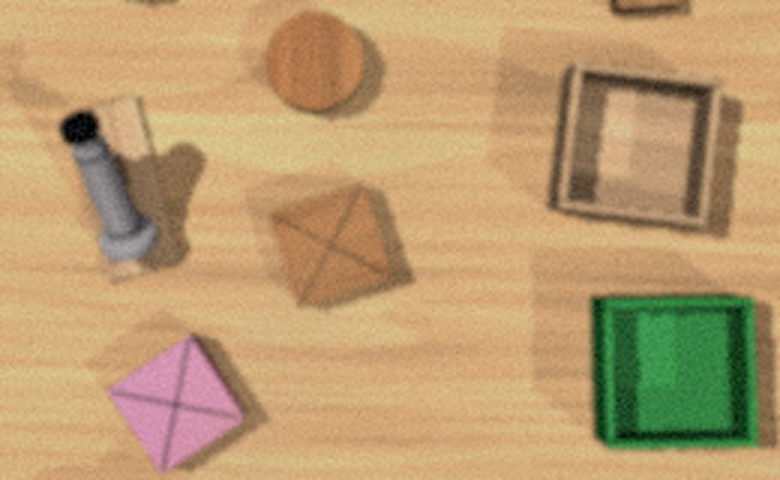

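View pics/sidec.png

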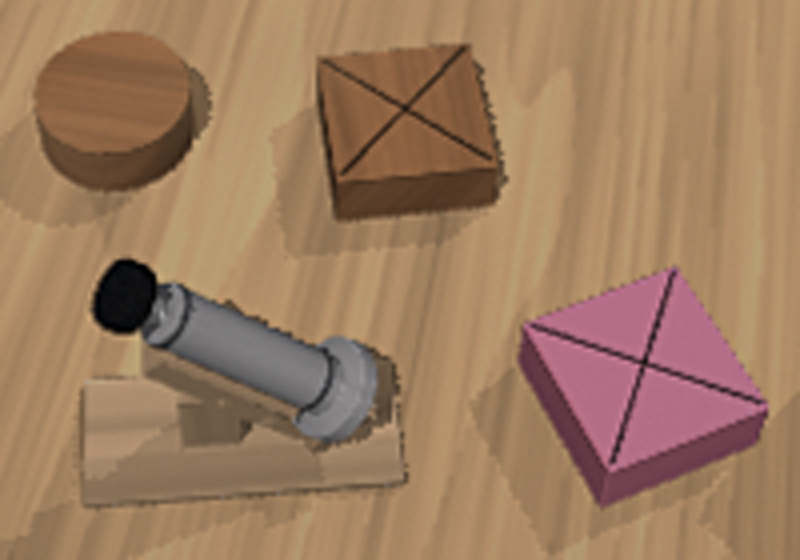

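Crops confirm: the brown square with pencil cross (top px ≈250,211.5; side ≈281,217) is the blank, since the pink one is the look-alike and the disc has no lines. The plywood box is at top px ≈(352,179). Next I measure them.

```bash
cat >> h.py <<'E'
def tri(a,ua,b,ub):
    o1,d1=ray(a,*ua);o2,d2=ray(b,*ub)
    A=np.stack([d1,-d2],1);k=np.linalg.lstsq(A,o2-o1,rcond=None)[0]
    p,q=o1+k[0]*d1,o2+k[1]*d2
    return (p+q)/2,np.linalg.norm(p-q)
E
python3 - <<'E'
from h import *
t=load("top");s=load("side")
print("cross top",onplane(t,250.4,211.7,.04),"side",onplane(s,280.9,216.7,.04),tri(t,(250.4,211.7),s,(280.9,216.7)))
# box: points at rim height from clouds
for n,c in(("top",t),("side",s)):
    C=cloud(c)
    m=(C[...,2]>.066)&(C[...,2]<.085)&(abs(C[...,0]-.57)<.1)&(abs(C[...,1]+.26)<.1)
    hsv=cv2.cvtColor(c["color"],cv2.COLOR_RGB2HSV); m&=~((hsv[...,0]>40)&(hsv[...,0]<90)&(hsv[...,1]>100))
    r=cv2.minAreaRect(C[m][:,:2].astype(np.float32)); print(n,"box rim",r,m.sum())
    m=(C[...,2]>.03)&(C[...,2]<.048)&(abs(C[...,0]-.468)<.08)&(abs(C[...,1]-.028)<.08)
    r=cv2.minAreaRect(C[m][:,:2].astype(np.float32)); print(n,"blank",r,m.sum())
    # punch: grayish pixels high
    g=(hsv[...,1]<70)&(C[...,2]>.03)&(C[...,2]<.2)&(abs(C[...,0]-.5)<.12)&(abs(C[...,1]-.22)<.1)
    P=C[g]; print(n,"punch n",g.sum(),P.min(0),P.max(0)); 
    mu=P.mean(0);w=np.linalg.svd(P-mu)[2][0] if len(P)<5000 else 0; print(mu,w)
E
```

```text
cross top [0.47108783 0.02209768 0.04      ] side [0.47064954 0.02406469 0.04      ] (array([0.47099739, 0.02214144, 0.03758499]), np.float64(0.00015768958636789318))
top box rim ((0.5670284628868103, -0.24571558833122253), (0.1310969591140747, 0.1299760937690735), 83.96109008789062) 626
top blank ((0.4735550284385681, 0.022437989711761475), (0.08986343443393707, 0.08977177739143372), 19.086013793945312) 1118
top punch n 569 [0.38740229 0.14531489 0.0312511 ] [0.57651442 0.24036351 0.14997898]
[0.50594343 0.21081788 0.08511975] [-0.69604369 -0.2202895  -0.68337084]
side box rim ((0.5644901394844055, -0.24185334146022797), (0.13439366221427917, 0.1300780326128006), 84.28810119628906) 578
side blank ((0.4712541401386261, 0.025393735617399216), (0.08967219293117523, 0.0924539789557457), 18.844192504882812) 1350
side punch n 1215 [0.4524039  0.18215914 0.03048607] [0.57834713 0.24987199 0.1515938 ]
[0.50844572 0.22340601 0.08918848] [-0.70260167 -0.18281493 -0.68769877]
```

```bash
cat >> h.py <<'E'
def down(a):  # tool down, x-axis... jaws y perpendicular to azimuth a
    y=np.array([-np.sin(a),np.cos(a),0]); z=np.array([0,0,-1.]); x=np.cross(y,z)
    return np.stack([x,y,z],1)
def shot(robot,viewer,name,fn):
    p=np.array(robot.read_ee_pos());Rt=np.array(robot.read_ee_rot())
    c=dict(viewer.capture(name))
    if name=="wrist":
        M=np.array(c["mount"]); T=np.eye(4);T[:3,:3]=Rt;T[:3,3]=p; W=np.linalg.inv(T@M); c["R"]=W[:3,:3];c["t"]=W[:3,3]
    pickle.dump(c,open(fn+".pkl","wb")); cv2.imwrite(f"pics/{fn}.png",cv2.cvtColor(c["color"],cv2.COLOR_RGB2BGR)); return c
E
python3 - <<'E'
from h import *
from station import robot,viewer
a=np.deg2rad(16)
q0=np.array(robot.read_qpos())
for aa in (a,a+np.pi):
    for p in ([.50,.21,.33],[.47,.02,.33],[.49,.21,.06]):
        q=robot.inverse_kinematics(p,down(aa));print(aa,p,None if q is None else np.round(q,2))
c=viewer.capture("wrist"); print(c["mount"])
E
```

```text
0.2792526803190927 [0.5, 0.21, 0.33] [ 0.31  0.25  1.52 -0.    1.38 -1.54]
0.2792526803190927 [0.47, 0.02, 0.33] [-0.06  0.1   1.69 -0.    1.35 -1.91]
0.2792526803190927 [0.49, 0.21, 0.06] [ 0.32  0.54  1.82 -0.    0.78 -1.53]
3.420845333908886 [0.5, 0.21, 0.33] [ 0.31  0.25  1.52 -0.    1.38  1.6 ]
3.420845333908886 [0.47, 0.02, 0.33] [-0.06  0.1   1.69 -0.    1.35  1.24]
3.420845333908886 [0.49, 0.21, 0.06] [ 0.32  0.54  1.82 -0.    0.78  1.61]
[[-5.96879575e-04 -9.62400336e-01 -2.71634382e-01  7.47906784e-02]
 [ 9.99999766e-01 -4.83361720e-04 -4.84813271e-04  2.96065249e-04]
 [ 3.35286793e-04 -2.71634608e-01  9.62400399e-01 -1.65540486e-01]
 [ 0.00000000e+00  0.00000000e+00  0.00000000e+00  1.00000000e+00]]
```

```bash
python3 - <<'E'
from h import *
from station import robot,viewer
a=np.deg2rad(16)+np.pi
robot.movep([.45,.18,.36],down(a))
c=shot(robot,viewer,"wrist","w1")
print(robot.read_time_s(),robot.read_ee_pos(),c["intrinsics"][0])
E
```

```text
1.7333 [0.44974036 0.18054033 0.35967354] [264.90181836   0.         257.03935735]
```

View pics/w1.png

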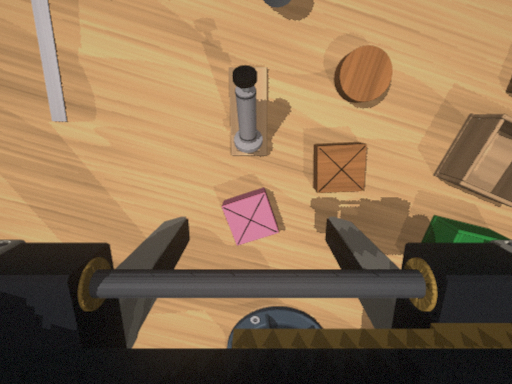

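```bash
python3 - <<'E'
from h import *
from scipy.optimize import least_squares
def fit(P,tag):
    def res(x):
        d=np.array([np.cos(x[2])*np.sin(x[3]),np.sin(x[2])*np.sin(x[3]),np.cos(x[3])])
        o=np.array([x[0],x[1],.085]);v=P-o
        return np.linalg.norm(np.cross(v,d),axis=1)-.015
    r=least_squares(res,[.505,.215,.28,.785],loss="soft_l1",f_scale=.002)
    print(tag,len(P),"at z.085:",r.x[:2].round(4),"az",np.rad2deg(r.x[2]).round(2),"lean",np.rad2deg(r.x[3]).round(2),"rms",np.sqrt(np.mean(res(r.x)**2)).round(4));return r.x
c=load("w1");print("cross w",onplane(c,340.5,167,.04))
d0=np.array([.68,.2,.707]);d0/=np.linalg.norm(d0)
for n in("w1","side","top"):
    c=load(n);C=cloud(c);hsv=cv2.cvtColor(c["color"],cv2.COLOR_RGB2HSV)
    g=(hsv[...,1]<60)&(hsv[...,2]>60)&(C[...,2]>.04)&(C[...,2]<.2)&(abs(C[...,0]-.5)<.1)&(abs(C[...,1]-.22)<.06)
    # project along axis
    o=np.array([.508,.216,.085]); v=C-o; s=v@d0; rr=np.linalg.norm(v-s[...,None]*d0,axis=-1)
    m=g&(abs(s)<.04)&(rr<.028)
    x=fit(C[m],n)
    d=np.array([np.cos(x[2])*np.sin(x[3]),np.sin(x[2])*np.sin(x[3]),np.cos(x[3])])
    o=np.array([x[0],x[1],.085]); v=C-o; s=v@d; rr=np.linalg.norm(v-s[...,None]*d,axis=-1)
    k=(rr<.03)&(C[...,2]>.02)&(hsv[...,1]<70)
    print("s range",np.percentile(s[k],[0.5,1,2,98,99,99.5]).round(4))
    f=(rr>.021)&(rr<.029)&g&(s<0);print("foot ring s",f.sum(),np.percentile(s[f],[2,10,50,90,98]).round(4))
    b=(hsv[...,2]<45)&(rr<.022)&(s>.03); print("head s",b.sum(),np.percentile(s[b],[2,10,50,90,98]).round(4))
    for U in [np.array([0,0,.0])]: pass
E
```

```text
cross w [0.4750116  0.02573551 0.04      ]
w1 621 at z.085: [0.5208 0.2174] az 16.71 lean 44.89 rms 0.0005
s range [-0.0694 -0.0679 -0.0664  0.0748  0.0751  0.0752]
foot ring s 187 [-0.0697 -0.0672 -0.061  -0.0591 -0.0584]
head s 415 [0.0636 0.0664 0.0741 0.075  0.0755]
side 515 at z.085: [0.519 0.219] az 16.25 lean 44.92 rms 0.001
s range [-0.0702 -0.069  -0.0674  0.0755  0.0759  0.0762]
foot ring s 164 [-0.0708 -0.0681 -0.0615 -0.0589 -0.0578]
head s 220 [0.0511 0.0653 0.0743 0.0759 0.0765]
top 204 at z.085: [0.5214 0.2174] az 16.97 lean 45.01 rms 0.0016
s range [-0.0716 -0.0699 -0.0679  0.0718  0.0752  0.076 ]
foot ring s 89 [-0.0717 -0.0681 -0.0617 -0.0584 -0.057 ]
head s 96 [0.0628 0.0663 0.0737 0.0759 0.0766]
```

```bash
python3 - <<'E'
from h import *
from station import robot,viewer
a=np.deg2rad(16.6)+np.pi
robot.movep([.45,.03,.22],down(a))
c=shot(robot,viewer,"wrist","w2")
print(robot.read_time_s(),robot.read_ee_pos())
C=cloud(c)
m=(C[...,2]>.033)&(C[...,2]<.048)&(abs(C[...,0]-.472)<.07)&(abs(C[...,1]-.025)<.07)
print(cv2.minAreaRect(C[m][:,:2].astype(np.float32)),C[m][:,2].mean())
# diagonals: dark pixels on top mask
e=cv2.erode(m.astype(np.uint8),np.ones((7,7)))>0
g=cv2.cvtColor(c["color"],cv2.COLOR_RGB2GRAY).astype(float)
bh=cv2.morphologyEx(g.astype(np.uint8),cv2.MORPH_BLACKHAT,np.ones((11,11)))
k=e&(bh>25); print(k.sum())
L=cv2.HoughLinesWithAccumulator((k*255).astype(np.uint8),.5,np.pi/360,20)
L=L[:,0];l1=L[0];l2=[l for l in L if abs(np.cos(l[1]-l1[1]))<.5][0]
A=np.array([[np.cos(l1[1]),np.sin(l1[1])],[np.cos(l2[1]),np.sin(l2[1])]])
uv=np.linalg.solve(A,[l1[0],l2[0]]);print(l1,l2,uv,onplane(c,*uv,.04))
E
```

```text
2.6167 [0.45087944 0.03087845 0.22107896]
((0.4723680317401886, 0.0227961502969265), (0.09018480777740479, 0.09016328305006027), 18.775217056274414) 0.03933257294140493
325
[301.75        0.7853982  48.       ] [-67.75        2.3300145  41.       ] [266.87967 159.85928] [0.47205944 0.02313657 0.04      ]
```

View pics/w2.png

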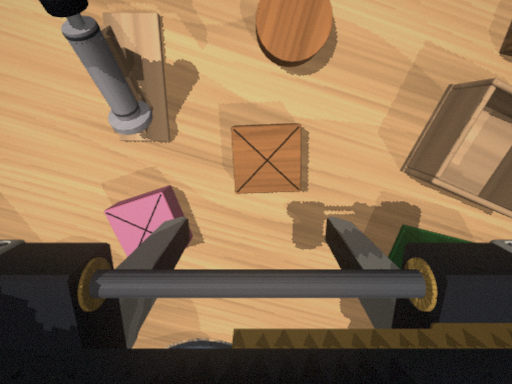

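```bash
cat >> h.py <<'E'
AZ=np.deg2rad(16.6); LE=np.deg2rad(45)
D=np.array([np.cos(AZ)*np.sin(LE),np.sin(AZ)*np.sin(LE),np.cos(LE)])
O=np.array([.5207,.2176,.085]); FOOT=O-.0700*D
E
python3 - <<'E'
from h import *
from station import robot,viewer
G=FOOT+.050*D; T=G-[0,0,.019]; print("foot",FOOT,"tcp",T)
R=down(AZ+np.pi)
robot.movep(T+[0,0,.16],R)
print(robot.move_straight(T,feed=.12,contact_N=10)); robot.pause(.2)
print(robot.read_ee_pos(),robot.read_wrist_force())
shot(robot,viewer,"side","s1"); c=shot(robot,viewer,"wrist","w3")
print(robot.read_time_s())
E
```

```text
foot [0.47326545 0.20345915 0.03550253] tcp [0.50714727 0.21355976 0.05185786]
False
[0.50732797 0.21364818 0.0522499 ] [ 0.00582749 -1.1267323   0.88544524]
5.1917
```

View pics/s1.png

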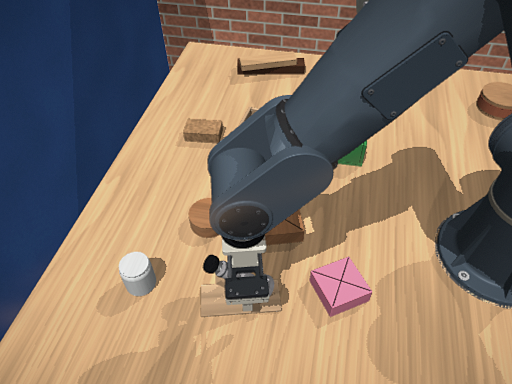

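View pics/w3.png

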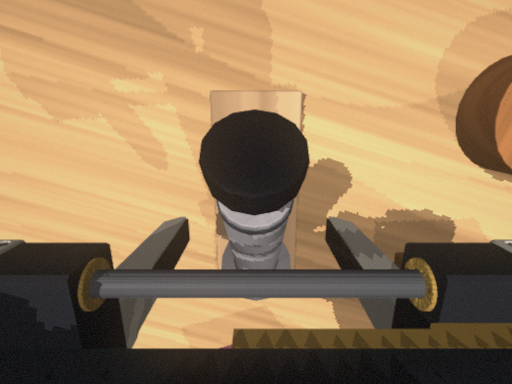

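```bash
cat >> h.py <<'E'
def tilt(a,th=np.pi/4): # tool tilted outward by th from down, camera side up
    z=np.array([np.cos(a)*np.sin(th),np.sin(a)*np.sin(th),-np.cos(th)]); y=down(a+np.pi)[:,1]
    return np.stack([np.cross(y,z),y,z],1)
E
python3 - <<'E'
from h import *
from station import robot,viewer
robot.close_gripper(50); robot.pause(.2)
p=np.array(robot.read_ee_pos());Rg=np.array(robot.read_ee_rot())
ft=Rg.T@(FOOT-p); dt=Rg.T@D
pickle.dump((ft,dt),open("grasp.pkl","wb")); print(p,ft,dt,robot.read_opening())
robot.move_straight(p+[0,0,.14],feed=.12); robot.pause(.2); print(robot.read_wrist_force())
B=np.array([.4720,.0231,.040])
for a in np.deg2rad([-10,0,3,10,17]):
    R=tilt(a); print(a,(R@dt).round(3)); 
    for h in(0,.12):
        q=robot.inverse_kinematics(B+[0,0,h]-R@ft,R); print(None if q is None else np.round(q,2))
shot(robot,viewer,"side","s2");print(robot.read_opening(),robot.read_time_s())
E
```

```text
[0.50679787 0.2143147  0.05196987] [-0.03523331  0.00084676  0.01647228] [ 0.7069887  -0.00089449 -0.70722428] 0.3115468654213601
[-0.66786859  0.12785249 -5.63609108]
-0.17453292519943295 [-0.     0.001  1.   ]
[ 0.03  0.43  2.41  3.45  0.49 -1.7 ]
[ 0.03  0.06  2.34  4.44  0.15 -2.72]
0.0 [-0.     0.001  1.   ]
[-0.08  0.42  2.43  3.02  0.49 -1.52]
[-0.08  0.05  2.36  2.31  0.08 -0.8 ]
0.05235987755982989 [-0.     0.001  1.   ]
[-0.11  0.42  2.43  2.9   0.5  -1.47]
[-0.11  0.05  2.36  1.95  0.12 -0.49]
0.17453292519943295 [-0.     0.001  1.   ]
[-0.19  0.42  2.42  2.61  0.52 -1.36]
[-0.19  0.05  2.36  1.64  0.25 -0.34]
0.29670597283903605 [-0.     0.001  1.   ]
[-0.26  0.43  2.41  2.34  0.54 -1.26]
[-0.26  0.06  2.34  1.5   0.38 -0.33]
0.3122683766713913 7.975
```

View pics/s2.png

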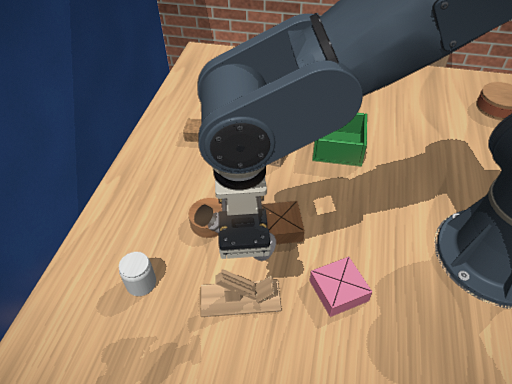

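```bash
python3 - <<'E'
from h import *
from station import robot,viewer
ft,dt=pickle.load(open("grasp.pkl","rb"))
B=np.array([.4720,.0231,.040]); print(np.round(robot.read_qpos(),2))
for a in np.deg2rad(range(-180,181,15)):
    R=tilt(a); o=[]
    for h,b in((.12,0),(0.06,0),(0,0),(0,.1)):
        q=robot.inverse_kinematics(B+[0,0,h]-R@ft-b*R[:,2],R); o.append(None if q is None else np.round(q,2))
    if all(x is not None for x in o): print(round(np.rad2deg(a)),o[0],o[2],o[3],"maxd",np.ptp(o,axis=0).max())
E
```

```text
[ 0.32  0.38  1.68 -0.    1.08  1.6 ]
-180 [-0.04  0.65  1.44 -0.03  1.83 -1.6 ] [-0.04  0.81  1.49 -0.03  1.63 -1.6 ] [-0.03  0.83  1.24 -0.02  1.86 -1.6 ] maxd 0.25
-165 [ 0.04  0.65  1.45 -0.16  1.81 -1.77] [ 0.04  0.81  1.49 -0.16  1.61 -1.74] [ 0.06  0.82  1.25 -0.15  1.84 -1.76] maxd 0.24
-150 [ 0.11  0.63  1.49 -0.3   1.76 -1.93] [ 0.11  0.79  1.53 -0.29  1.56 -1.87] [ 0.15  0.8   1.3  -0.27  1.78 -1.9 ] maxd 0.22999999999999998
-135 [ 0.17  0.59  1.55 -0.42  1.68 -2.08] [ 0.17  0.76  1.59 -0.42  1.48 -1.99] [ 0.23  0.76  1.38 -0.38  1.7  -2.03] maxd 0.21999999999999997
-120 [ 0.23  0.55  1.63 -0.54  1.57 -2.21] [ 0.23  0.73  1.67 -0.55  1.38 -2.1 ] [ 0.31  0.7   1.5  -0.49  1.58 -2.15] maxd 0.20000000000000018
-105 [ 0.28  0.49  1.72 -0.66  1.44 -2.33] [ 0.28  0.68  1.77 -0.69  1.25 -2.18] [ 0.38  0.63  1.63 -0.6   1.45 -2.24] maxd 0.19999999999999996
-90 [ 0.32  0.43  1.83 -0.77  1.29 -2.44] [ 0.32  0.64  1.88 -0.84  1.11 -2.24] [ 0.44  0.55  1.78 -0.72  1.3  -2.32] maxd 0.21000000000000002
-75 [ 0.34  0.35  1.95 -0.9   1.13 -2.54] [ 0.34  0.58  1.99 -1.03  0.97 -2.27] [ 0.4
[... 1627 characters left out ...]

120 [-0.32  0.53  1.67  0.49  1.59 -1.  ] [-0.32  0.71  1.71  0.5   1.39 -1.11] [-0.39  0.67  1.55  0.45  1.59 -1.06] maxd 0.20000000000000018
135 [-0.25  0.58  1.58  0.37  1.69 -1.13] [-0.25  0.75  1.62  0.37  1.49 -1.21] [-0.31  0.73  1.43  0.34  1.7  -1.17] maxd 0.20999999999999996
150 [-0.18  0.61  1.51  0.24  1.77 -1.28] [-0.18  0.78  1.55  0.24  1.57 -1.33] [-0.22  0.78  1.33  0.22  1.79 -1.3 ] maxd 0.21999999999999997
165 [-0.11  0.64  1.46  0.11  1.82 -1.44] [-0.11  0.8   1.5   0.11  1.61 -1.46] [-0.13  0.81  1.27  0.1   1.84 -1.45] maxd 0.22999999999999998
180 [-0.04  0.65  1.44 -0.03  1.83 -1.6 ] [-0.04  0.81  1.49 -0.03  1.63 -1.6 ] [-0.03  0.83  1.24 -0.02  1.86 -1.6 ] maxd 0.25
```

```bash
python3 - <<'E'
from h import *
from station import robot,viewer
ft,dt=pickle.load(open("grasp.pkl","rb"))
B=np.array([.4720,.0231,.040]); R=tilt(np.deg2rad(85))
robot.movep(B+[0,0,.13]-R@ft,R)
robot.move_straight(B+[0,0,.03]-R@ft,feed=.12); robot.pause(.3)
print(robot.read_ee_pos(),B+[0,0,.03]-R@ft, robot.read_opening(),robot.read_time_s())
for n,f in(("side","s3"),("top","t3"),("wrist","w4")):shot(robot,viewer,n,f)
E
```

```text
[0.47247201 0.0363117  0.10690514] [0.47231268 0.03638937 0.10656137] 0.31558468563482517 11.2583
```

View pics/s3.png

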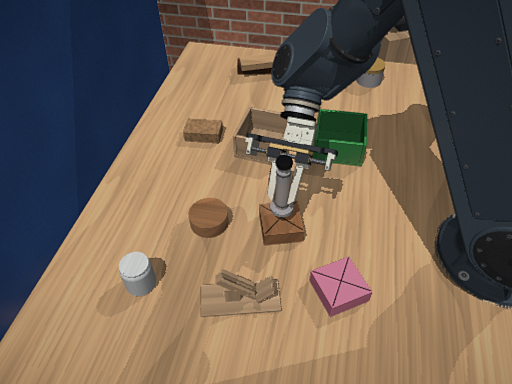

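View pics/w4.png

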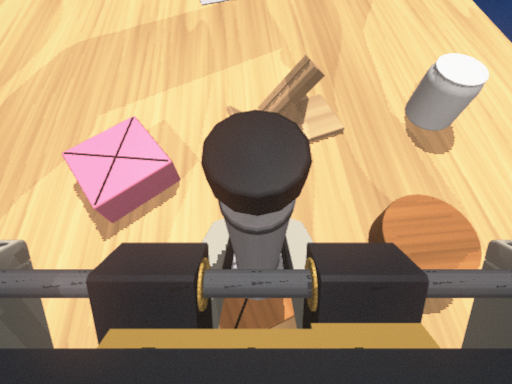

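View pics/t3.png

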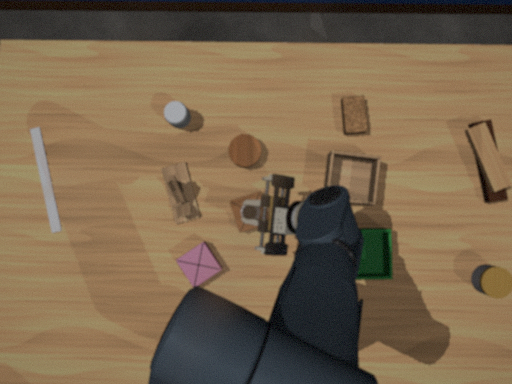

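```bash
cat >> h.py <<'E'
from scipy.optimize import least_squares
def fit_up(c,x0,y0,z0,z1,zr,satmax=60,r=.015,pr=True):
    C=cloud(c);hsv=cv2.cvtColor(c["color"],cv2.COLOR_RGB2HSV)
    m=(hsv[...,1]<satmax)&(hsv[...,2]>50)&(C[...,2]>z0)&(C[...,2]<z1)&(np.hypot(C[...,0]-x0,C[...,1]-y0)<.021)
    P=C[m]
    def res(x):
        d=np.array([x[2],x[3],1]);d/=np.linalg.norm(d)
        return np.linalg.norm(np.cross(P-[x[0],x[1],zr],d),axis=1)-r
    s=least_squares(res,[x0,y0,0,0],loss="soft_l1",f_scale=.002)
    print("n",len(P),"xy at zr",s.x[:2].round(4),"tilt deg x,y",np.rad2deg(s.x[2:]).round(2),"rms",np.sqrt(np.mean(res(s.x)**2)).round(4)); return s.x
E
python3 - <<'E'
from h import *
c=load("s3")
fit_up(c,.471,.024,.085,.187,.07)
fit_up(c,.471,.024,.14,.187,.07)
C=cloud(c);hsv=cv2.cvtColor(c["color"],cv2.COLOR_RGB2HSV)
b=(hsv[...,2]<45)&(C[...,2]>.19)&(np.hypot(C[...,0]-.471,C[...,1]-.024)<.04)
t=b&(C[...,2]>.205); print("head top",t.sum(),np.median(C[t],0), cv2.minAreaRect(C[t][:,:2].astype(np.float32)))
a=cv2.resize(c["color"][140:250,230:340],None,fx=5,fy=5,interpolation=cv2.INTER_CUBIC)
cv2.imwrite("pics/s3c.png",cv2.cvtColor(a,cv2.COLOR_RGB2BGR))
E
```

```text
n 559 xy at zr [0.4715 0.0231] tilt deg x,y [-0.32 -0.59] rms 0.0022
n 264 xy at zr [0.4703 0.024 ] tilt deg x,y [ 0.4  -1.15] rms 0.0022
head top 203 [0.46985313 0.0279016  0.21337106] ((0.46983981132507324, 0.024115189909934998), (0.0312957726418972, 0.03292085975408554), 3.821061372756958)
```

View pics/s3c.png

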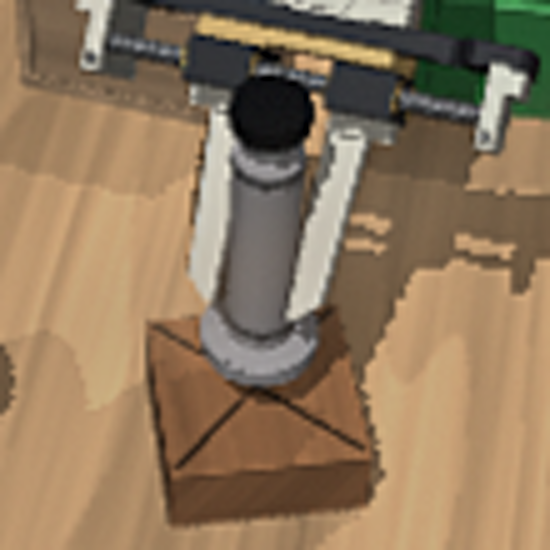

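```bash
python3 - <<'E'
from h import *
from station import robot,viewer
ft,dt=pickle.load(open("grasp.pkl","rb"))
B=np.array([.4720,.0231,.040]); R=tilt(np.deg2rad(85))
robot.move_straight(B+[0,0,.008]-R@ft,feed=.08)
r=robot.move_straight(B+[0,0,-.004]-R@ft,feed=.012,contact_N=4)
robot.pause(.2)
print(r,robot.read_ee_pos()+R@ft,robot.read_wrist_force(),robot.read_time_s())
shot(robot,viewer,"side","s4")
E
python3 - <<'E'
from h import *
c=load("s4");fit_up(c,.471,.024,.055,.157,.04)
a=cv2.resize(c["color"][150:260,230:340],None,fx=5,fy=5,interpolation=cv2.INTER_CUBIC)
cv2.imwrite("pics/s4c.png",cv2.cvtColor(a,cv2.COLOR_RGB2BGR))
E
```

```text
True [0.4721578  0.02317381 0.04116895] [ 0.79445328 -1.58419212  5.96105831] 12.675
n 516 xy at zr [0.4709 0.0231] tilt deg x,y [ 0.2  -0.38] rms 0.0021
```

View pics/s4c.png

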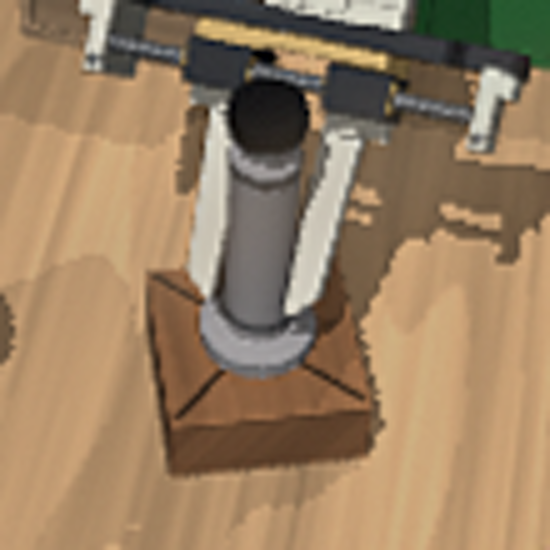

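```bash
python3 - <<'E'
from h import *
from station import robot,viewer
robot.open_jaws(); robot.pause(.2)
R=np.array(robot.read_ee_rot());p=np.array(robot.read_ee_pos())
robot.move_straight(p-.13*R[:,2],feed=.1)
robot.movep([.42,-.10,.30],down(np.deg2rad(10)+np.pi)); robot.pause(.1)
print(robot.read_time_s())
for n,f in(("side","s5"),("top","t5"),("wrist","w5")):shot(robot,viewer,n,f)
E
python3 - <<'E'
from h import *
c=load("s5");fit_up(c,.471,.024,.055,.157,.04)
a=cv2.resize(c["color"][150:260,230:340],None,fx=5,fy=5,interpolation=cv2.INTER_CUBIC)
cv2.imwrite("pics/s5c.png",cv2.cvtColor(a,cv2.COLOR_RGB2BGR))
E
```

```text
17.2667
n 432 xy at zr [0.4708 0.0229] tilt deg x,y [ 0.45 -0.25] rms 0.0015
```

View pics/s5c.png

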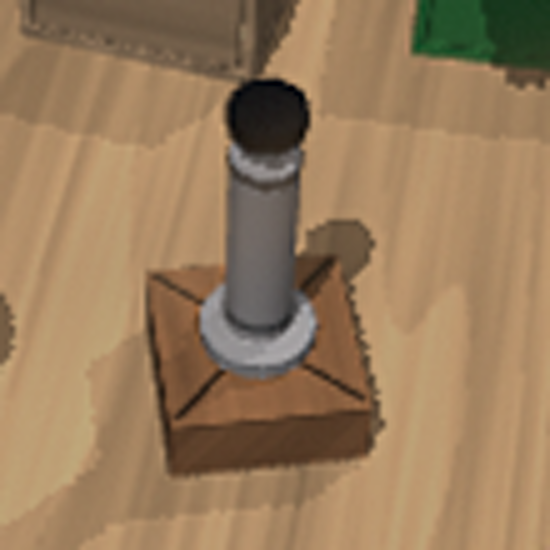

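View pics/w5.png

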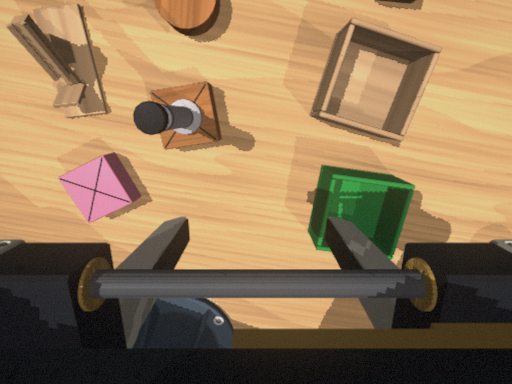

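View pics/t5.png

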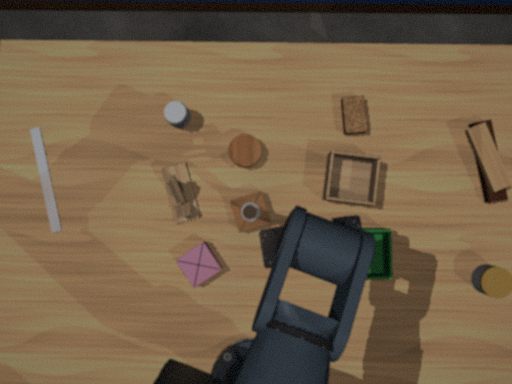

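```bash
python3 - <<'E'
from h import *
for n in("w5","side","s5","t5"):
    c=load(n);C=cloud(c);hsv=cv2.cvtColor(c["color"],cv2.COLOR_RGB2HSV)
    near=(abs(C[...,0]-.471)<.075)&(abs(C[...,1]-.024)<.075)
    m=near&(C[...,2]>.034)&(C[...,2]<.046)
    r=cv2.minAreaRect(C[m][:,:2].astype(np.float32));print(n,"blank",np.round(r[0],4),np.round(r[1],4),round(r[2],1))
    if n=="side":continue
    f=near&(C[...,2]>.047)&(C[...,2]<.056)&(hsv[...,1]<70)
    P=C[f][:,:2]; s=least_squares(lambda x:np.maximum(np.hypot(*(P-x).T)-.026,0),[.471,.024]) 
    print("  foot n",len(P),cv2.minEnclosingCircle(P.astype(np.float32)))
    b=near&(C[...,2]>.176)&(C[...,2]<.195)
    if b.sum()>20: print("  head",b.sum(),cv2.minEnclosingCircle(C[b][:,:2].astype(np.float32)),np.median(C[b][:,2]))
    # hough cross on black-hat of blank excluding punch
    bh=cv2.morphologyEx(cv2.cvtColor(c["color"],cv2.COLOR_RGB2GRAY),cv2.MORPH_BLACKHAT,np.ones((9,9)))
    k=(cv2.erode(m.astype(np.uint8),np.ones((3,3)))>0)&(bh>18)
    L=cv2.HoughLines((k*255).astype(np.uint8),.5,np.pi/360,8)
    if L is None: continue
    L=L[:,0];l1=L[0];l2=[l for l in L if abs(np.cos(l[1]-l1[1]))<.6]
    if l2:
        l2=l2[0];A=np.array([[np.cos(l1[1]),np.sin(l1[1])],[np.cos(l2[1]),np.sin(l2[1])]])
        uv=np.linalg.solve(A,[l1[0],l2[0]]);print("  cross",uv,onplane(c,*uv,.04))
E
```

```text
w5 blank [0.4726 0.0223] [0.0899 0.0899] 18.8
  foot n 441 ((0.47274741530418396, 0.020813345909118652), 0.02587243728339672)
  head 914 ((0.4723253846168518, 0.02125772461295128), 0.017142007127404213) 0.18412147891944985
  cross [184.30214 116.16134] [0.4723586  0.02330424 0.04      ]
side blank [0.4713 0.0254] [0.0897 0.0925] 18.8
s5 blank [0.4712 0.0258] [0.0899 0.0914] 19.1
  foot n 187 ((0.4712676703929901, 0.023581242188811302), 0.02646333910524845)
  head 197 ((0.4706498980522156, 0.024235988035798073), 0.01804257370531559) 0.18421565380928528
  cross [280.9732 216.1275] [0.47077861 0.02240736 0.04      ]
t5 blank [0.4737 0.0225] [0.0899 0.0899] 18.8
  foot n 108 ((0.4730064570903778, 0.021708166226744652), 0.025138868018984795)
  head 157 ((0.47343146800994873, 0.021256456151604652), 0.01668039709329605) 0.18453903336495658
```

```bash
python3 - <<'E'
from h import *
from station import robot,viewer
H=np.array([.4724,.0217,.185]); R=down(np.deg2rad(10)+np.pi)
robot.close_gripper(20)
robot.movep(H+[0,0,.06],R)
robot.move_straight(H+[0,0,.006],feed=.08); robot.pause(.2)
f0=np.array(robot.read_wrist_force())
r=robot.move_straight(H-[0,0,.016],feed=.02,contact_N=20)
t0=robot.read_time_s(); print(r,robot.read_ee_pos(),np.array(robot.read_wrist_force())-f0,t0)
robot.pause(.4); print(robot.read_ee_pos(),np.array(robot.read_wrist_force())-f0)
shot(robot,viewer,"side","s6"); robot.pause(.4)
print(robot.read_ee_pos(),np.array(robot.read_wrist_force())-f0,robot.read_time_s())
E
```

```text
True [0.47325874 0.02166646 0.17362229] [-3.02474356 -0.27947805 12.64475458] 21.3917
[0.47312511 0.02167801 0.17366625] [-3.13487226 -1.43214173 12.1546299 ]
[0.47313082 0.02168942 0.17366358] [-2.6577659  -0.58411409 13.57616559] 22.2417
```

View pics/s6.png

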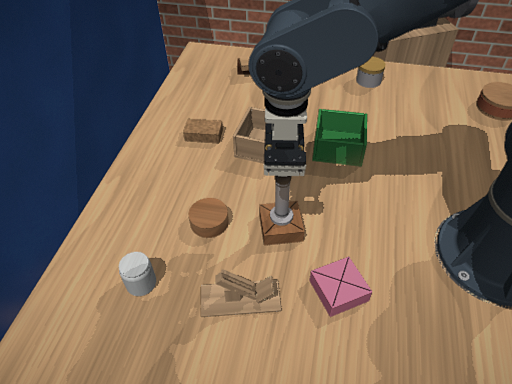

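12–13 N at about 11.3 mm leaves it unclear whether the head is at the stop, so I press further until the force clearly exceeds the spring's 12 N.

```bash
python3 - <<'E'
from h import *
from station import robot,viewer
p=np.array(robot.read_ee_pos())
z=p[2]
for i in range(6):
    f=robot.read_wrist_force()[2]
    print(robot.read_ee_pos().round(4),np.round(robot.read_wrist_force(),1))
    if f>24: break
    z-=.001
    robot.move_straight([.4728,.0217,z],feed=.01); robot.pause(.1)
robot.pause(.8)
print(robot.read_ee_pos().round(4),np.round(robot.read_wrist_force(),1),robot.read_time_s())
shot(robot,viewer,"side","s7")
c=load("s7");a=cv2.resize(c["color"][130:250,230:340],None,fx=5,fy=5,interpolation=cv2.INTER_CUBIC)
cv2.imwrite("pics/s7c.png",cv2.cvtColor(a,cv2.COLOR_RGB2BGR))
E
```

```text
[0.4731 0.0217 0.1737] [-2.4  0.2 12.5]
[0.4732 0.0217 0.1734] [-3.2  0.2 11.3]
[0.4738 0.0216 0.1733] [-4.2 -0.5 20.4]
[0.4744 0.0216 0.1732] [-5.8  0.7 29.9]
[0.4744 0.0216 0.1732] [-5.9 -0.1 30.1] 24.0917
```

View pics/s7c.png

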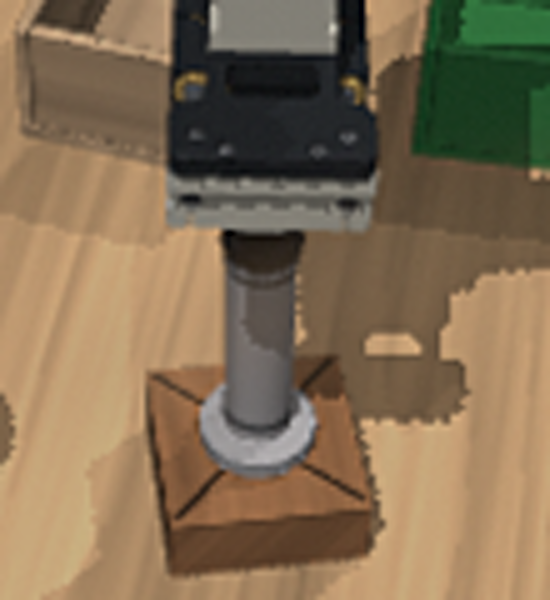

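The force rose to 30 N while z stayed at 0.1732, so the head is at its stop and was held there for over 0.8 s. Next I let it rise.

```bash
python3 - <<'E'
from h import *
from station import robot,viewer
R=down(np.deg2rad(10)+np.pi)
robot.move_straight([.4728,.0217,.205],feed=.04)
robot.move_straight([.4728,.0217,.27],feed=.15)
robot.open_jaws()
robot.movep([.43,.02,.30],R);robot.pause(.1)
for n,f in(("side","s8"),("wrist","w8")):shot(robot,viewer,n,f)
print(robot.read_time_s())
for n in("w8","s8"):
    c=load(n);C=cloud(c)
    near=(abs(C[...,0]-.471)<.06)&(abs(C[...,1]-.024)<.06)
    b=near&(C[...,2]>.176)&(C[...,2]<.195); print(n,"head",b.sum(),cv2.minEnclosingCircle(C[b][:,:2].astype(np.float32)),np.median(C[b][:,2]))
    m=near&(C[...,2]>.034)&(C[...,2]<.046); print(cv2.minAreaRect(C[m][:,:2].astype(np.float32)))
fit_up(load("s8"),.471,.024,.055,.157,.04)
E
```

```text
27.7333
w8 head 796 ((0.472159206867218, 0.021404219791293144), 0.016920430585741997) 0.18428018110411637
((0.4724428355693817, 0.022638551890850067), (0.09010778367519379, 0.0899561196565628), 18.833253860473633)
s8 head 196 ((0.47045406699180603, 0.024695459753274918), 0.017388485372066498) 0.18407356640242778
((0.4709683656692505, 0.025502212345600128), (0.09002935141324997, 0.09313156455755234), 18.82448387145996)
n 431 xy at zr [0.4709 0.0231] tilt deg x,y [ 0.45 -0.38] rms 0.0015
```

View pics/w8.png

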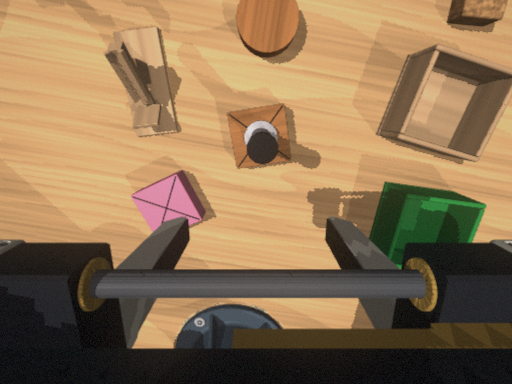

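```bash
python3 - <<'E'
from h import *
from station import robot,viewer
R=down(np.deg2rad(10)+np.pi); H=np.array([.4723,.0216,.1595])
robot.movep(H+[0,0,.09],R)
print(robot.move_straight(H,feed=.08,contact_N=8)); robot.pause(.2)
print(robot.read_ee_pos())
robot.close_gripper(50); robot.pause(.2)
print(robot.read_opening(),robot.read_ee_pos(),robot.read_wrist_force())
robot.move_straight(H+[0,0,.02],feed=.04)
robot.move_straight(H+[0,0,.14],feed=.12);robot.pause(.2)
print(robot.read_opening(),robot.read_wrist_force(),robot.read_time_s())
for n,f in(("side","s9"),("wrist","w9")):shot(robot,viewer,n,f)
for a in (10,-10,-30):print(robot.inverse_kinematics([.566,-.244,.3],down(np.deg2rad(a)+np.pi)))
E
```

```text
False
[0.47245257 0.02159623 0.15978839]
0.35612115657263727 [0.47229735 0.02162654 0.15950085] [ 0.55715233  0.47862756 -0.13040124]
0.35648719248989325 [ 0.14602156 -0.32416045 -4.90080654] 32.75
[-4.82537596e-01  4.09462529e-01  1.36440936e+00 -4.44089210e-16
  1.36772077e+00  9.13725805e-01]
[-4.82537596e-01  4.09462529e-01  1.36440936e+00 -4.44089210e-16
  1.36772077e+00  1.26279166e+00]
[-4.82537596e-01  4.09462529e-01  1.36440936e+00 -4.44089210e-16
  1.36772077e+00  1.61185751e+00]
```

View pics/s9.png

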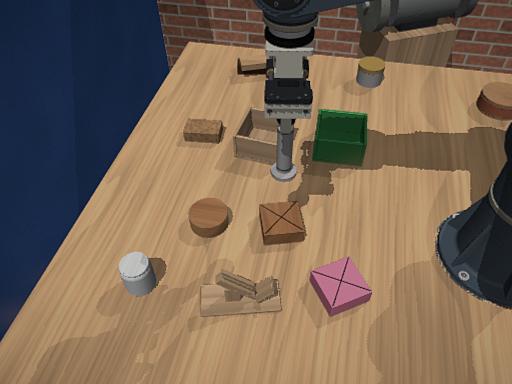

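View pics/w9.png

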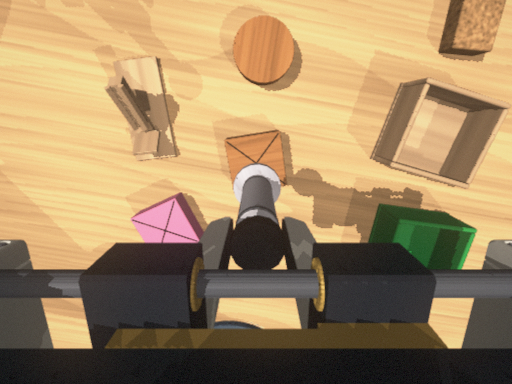

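```bash
python3 - <<'E'
from h import *
from station import robot,viewer
# box rim from wrist clouds
for n in("w9","w8","w5"):
    c=load(n);C=cloud(c);hsv=cv2.cvtColor(c["color"],cv2.COLOR_RGB2HSV)
    m=(C[...,2]>.068)&(C[...,2]<.083)&(abs(C[...,0]-.57)<.1)&(abs(C[...,1]+.245)<.1)&~((hsv[...,0]>40)&(hsv[...,0]<90)&(hsv[...,1]>100))
    print(n,cv2.minAreaRect(C[m][:,:2].astype(np.float32)))
robot.move_straight([.567,-.245,.2995],feed=.14); robot.pause(.3)
robot.move_straight([.567,-.245,.22],feed=.1); robot.pause(.2)
for n,f in(("side","s10"),("top","t10")):shot(robot,viewer,n,f)
print(robot.read_ee_pos(),robot.read_opening(),robot.read_time_s())
E
```

```text
w9 ((0.5659472346305847, -0.2449883222579956), (0.13159440457820892, 0.13023851811885834), 84.09355926513672)
w8 ((0.5656439661979675, -0.24496516585350037), (0.13115139305591583, 0.129692941904068), 83.87174224853516)
w5 ((0.5657800436019897, -0.24528911709785461), (0.13038888573646545, 0.1299971342086792), 83.8780746459961)
[ 0.56710688 -0.24504609  0.22034118] 0.35374904482394737 36.5667
```

View pics/s10.png

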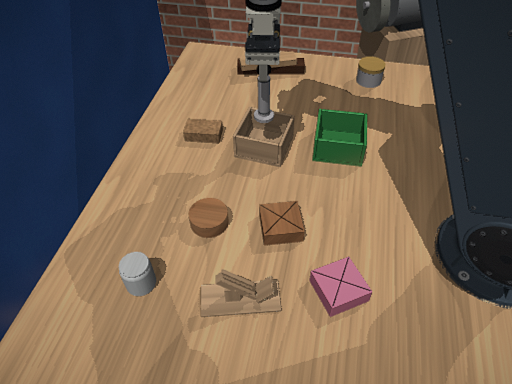

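The punch hangs straight over the plywood box. Now I lower it until the foot touches the floor.

```bash
python3 - <<'E'
from h import *
from station import robot,viewer
robot.move_straight([.566,-.245,.137],feed=.08); robot.pause(.1)
r=robot.move_straight([.566,-.245,.1245],feed=.012,contact_N=3); robot.pause(.2)
print(r,robot.read_ee_pos(),robot.read_wrist_force(),robot.read_time_s())
E
```

```text
True [ 0.56568934 -0.24473447  0.12679267] [ 1.13725715 -0.18705462  4.46960197] 38.825
```

```bash
python3 - <<'E'
from h import *
from station import robot,viewer
robot.open_jaws(); robot.pause(.3)
R=np.array(robot.read_ee_rot());p=np.array(robot.read_ee_pos())
robot.move_straight(p+[0,0,.05],feed=.06)
robot.move_straight(p+[0,0,.17],feed=.15)
robot.movep([.45,-.17,.33],R);robot.pause(.2)
for n,f in(("side","s11"),("wrist","w11"),("top","t11")):shot(robot,viewer,n,f)
print(robot.read_time_s(),robot.read_wrist_force())
c=load("w11");C=cloud(c)
b=(abs(C[...,0]-.566)<.06)&(abs(C[...,1]+.245)<.06)&(C[...,2]>.14)&(C[...,2]<.17)
print("head",b.sum(),cv2.minEnclosingCircle(C[b][:,:2].astype(np.float32)),np.median(C[b][:,2]))
fit_up(load("s11"),.565,-.243,.08,.125,.02)
for n in("top","t11","w8","w11"):
    c=load(n);C=cloud(c);m=(abs(C[...,0]-.471)<.06)&(abs(C[...,1]-.024)<.06)&(C[...,2]>.034)&(C[...,2]<.046); print(n,m.sum(),cv2.minAreaRect(C[m][:,:2].astype(np.float32)))
E
```

```text
43.1 [-0.68488148 -0.25760833  1.28257377]
head 669 ((0.5658597350120544, -0.24525563418865204), 0.01710139401257038) 0.15239938012312942
n 168 xy at zr [ 0.5642 -0.2411] tilt deg x,y [ 0.67 -2.19] rms 0.0023
top 1098 ((0.4735550284385681, 0.022437989711761475), (0.08986343443393707, 0.08977177739143372), 19.086013793945312)
t11 1103 ((0.4736885726451874, 0.02256520465016365), (0.09011052548885345, 0.08984719216823578), 18.7695255279541)
w8 2076 ((0.4724428355693817, 0.022638551890850067), (0.09010778367519379, 0.0899561196565628), 18.833253860473633)
w11 2955 ((0.4728088974952698, 0.022125352174043655), (0.09003343433141708, 0.09010881185531616), 18.800174713134766)
```

View pics/s11.png

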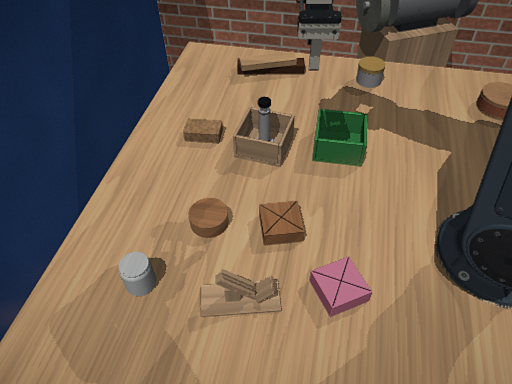

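View pics/w11.png

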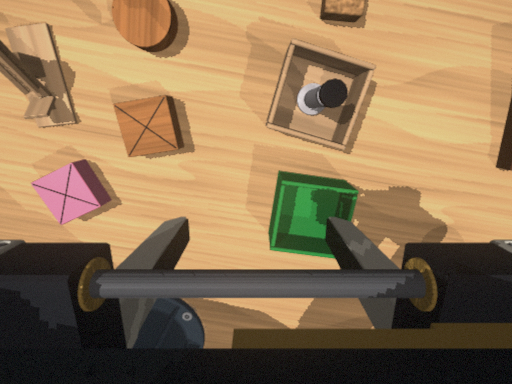

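The punch stands upright in the box with its head top at z 0.1524 (0.153 expected), centred at (0.566, -0.245). The blank and bystanders have not moved and the gripper is clear, so I hand in.

```bash
python3 -c "
from station import robot
print(robot.hand_in(),robot.read_time_s())"
```

```text
the job is handed in; nothing more can be done
the job is handed in; nothing more can be done
```

The job is done and handed in at about 43 s, inside the 69 s limit. The steps went in the order asked, with no drop.

- **Standing on the blank:** I took the punch off its rest by the barrel, stood it upright on the brown blank and let go. The three views put the foot 1–2 mm from the crossing of the diagonals. They disagree with each other by about that much.
- **Pressing the head:** My first press, to about 11.3 mm and 12–13 N, did not clearly show the stop, so I pressed on without lifting. The force then rose to 30 N with z fixed at 0.173 m. I held it there for 0.8 s, and afterwards the head was back at full height.
- **Into the box:** I lifted the punch by its head, lowered it into the plywood box until the foot touched the floor, let go and backed away.

**Last checks:**
- **Upright:** The head top is at z = 0.152 m, where 0.153 m is expected for a standing punch. The head sits at the box's centre.
- **Tilt reading that disagreed:** The side-view fit read about 2° of tilt. It used few points because the walls hide the barrel. The head height and wrist view both show it upright.
- **Other things:** The blank measures within 0.5 mm of where it was. The other things looked unmoved in the pictures, which I did not measure, and the gripper was open and clear.

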